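# Load the sample caddy for the courier

## Task

Pack the courier caddy: stand each of the four pots with a white dotted sticker on its cap upright in the caddy cell of the same colour as its cap. Keep the pots upright all the way, and leave the two plain-capped pots without a sticker untouched where they are.

Things in the scene. Friction and masses are not known exactly. Their poses are not given: they have to be found in the camera images.
- red_sample: Loose upright specimen pot, 40 to 85 g, 70 mm tall: white body 38 mm in diameter up to 54 mm, then a round red cap 42 mm in diameter from 54 to 70 mm. On the cap a white 29 mm round sticker with a black dot. Origin: centre of its underside, z up its axis. Goes into the red cell. Stands on the bench to the robot's right; pots are at least 85 mm apart, centre to centre.
- blue_sample: Loose upright specimen pot, 40 to 85 g, 70 mm tall: white body 38 mm in diameter up to 54 mm, then a round blue cap 42 mm in diameter from 54 to 70 mm. On the cap a white 29 mm round sticker with a black dot. Origin: centre of its underside, z up its axis. Goes into the blue cell. Stands on the bench to the robot's right; pots are at least 85 mm apart, centre to centre.
- yellow_sample: Loose upright specimen pot, 40 to 85 g, 70 mm tall: white body 38 mm in diameter up to 54 mm, then a round yellow cap 42 mm in diameter from 54 to 70 mm. On the cap a white 29 mm round sticker with a black dot. Origin: centre of its underside, z up its axis. Goes into the yellow cell. Stands on the bench to the robot's right; pots are at least 85 mm apart, centre to centre.
- green_sample: Loose upright specimen pot, 40 to 85 g, 70 mm tall: white body 38 mm in diameter up to 54 mm, then a round green cap 42 mm in diameter from 54 to 70 mm. On the cap a white 29 mm round sticker with a black dot. Origin: centre of its underside, z up its axis. Goes into the green cell. Stands on the bench to the robot's right; pots are at least 85 mm apart, centre to centre.
- plain_red: Loose upright specimen pot, 40 to 85 g, 70 mm tall: white body 38 mm in diameter up to 54 mm, then a round red cap 42 mm in diameter from 54 to 70 mm. Plain cap top, no sticker. Origin: centre of its underside, z up its axis. Stays where it stands on the bench among the others.
- plain_blue: Loose upright specimen pot, 40 to 85 g, 70 mm tall: white body 38 mm in diameter up to 54 mm, then a round blue cap 42 mm in diameter from 54 to 70 mm. Plain cap top, no sticker. Origin: centre of its underside, z up its axis. Stays where it stands on the bench among the others.
- red_cell: Red open square cell, fixed in the caddy: 68 mm outside, 60 mm inside, 24 mm tall, walls and floor 4 mm. Origin: centre of its underside, 5 mm above the bench; x, y along its sides. The caddy is a fixed grey tray 190 mm square, rim 18 mm high, to the robot's left.
- blue_cell: Blue open square cell, fixed in the caddy: 68 mm outside, 60 mm inside, 24 mm tall, walls and floor 4 mm. Origin: centre of its underside, 5 mm above the bench; x, y along its sides. The four cells stand two by two, 90 mm centre to centre, in any arrangement.
- yellow_cell: Yellow open square cell, fixed in the caddy: 68 mm outside, 60 mm inside, 24 mm tall, walls and floor 4 mm. Origin: centre of its underside, 5 mm above the bench; x, y along its sides. The slide box, timer and marker pen beyond the work (over 0.75 m ahead of the robot) are not part of the job.
- green_cell: Green open square cell, fixed in the caddy: 68 mm outside, 60 mm inside, 24 mm tall, walls and floor 4 mm. Origin: centre of its underside, 5 mm above the bench; x, y along its sides. The microscope at the far left, 0.35 m tall, is not part of the job.

How it is judged:
By the outcome, as a careful person would: the job done as asked, in the order asked, and still so for the second after the job is handed in, with the robot touching nothing.
It also fails if it takes over 112 s, if anything falls off the work surface, if the arm or the gripper's body presses on something with over 40 N, if the wrist force passes 120 N, or if a joint passes its speed limit or range.

## Robot

A 6-joint arm with a two-finger parallel gripper is mounted at the origin on the work surface. World frame = base frame: x ahead of the robot, y to its left, z up, the work surface at z = 0. Lengths are in m, angles in rad, forces in N, time in s.
With the tool pointing down it reaches from about 0.35 to 0.875 m from the base axis. Payload 4.2 kg.
Tool frame: the origin (TCP) lies midway between the tips of the shut fingers; the grasp point (between the pads) lies 19 mm behind it; z points along the fingers, y is the line along which they close (so a half turn about z gives the same grasp; the last joint's range is limited). The gripper opens to 87 mm and grips with 3 to 60 N. Pads are 19 mm wide; open, the fingers measure 117 mm over their backs; the gripper's body (75 mm by 190 mm) begins 51 mm behind the grasp point.
Start: joints at [-1.031, 0.385, 0.008, 0, -1.194, -0.259], TCP at [0.173, -0.6, 0.223] pointing down, gripper open.
Joint ranges: [-3.14, 3.14], [-1.21, 2.06], [-1.07, 1.41], [-3.16, 2.05], [-2.99, -0.16], [-3.1, 3.1]. Speed limits (rad/s): [2.79, 2.79, 3.14, 3.14, 3.14, 3.14].

## Interface

Orientations are given as a unit quaternion [x, y, z, w].
In Python, from workcell import r, grab_frame, calibration gives the robot as it stands. The module is installed in compiled form; this text tells all that it offers.
- The arm moves only by the shell command python3 -m creep 'ROWS' [OPENING]. ROWS is a JSON object of lists of equal length, an entry for each row: "travel": the shift along the world's x, y, z in m, a list of three; "delta_rot": the turn, a rotation vector about the world's x, y, z in rad, a list of three. A call has 1 to 5 rows; each row shifts and turns the commanded pose from where the row before left it; what a row does not reach is not made up. A row lasts 1/8 s, in which the tool goes at most 62.5 mm and 10.7 degrees, less where a joint would pass 70% of its speed; a pose out of reach is approached as far as the arm can. A call is refused whole if a number of a shift passes 0.0625 or a number of a turn 0.188, either way. A call with a gripper value outside its range is refused whole. OPENING is the closure in counts, from 0 (fully open) to 255 (shut), set as the call begins (- or left out, the last holds). The fingers move at their own pace and stop on an object; the grip force is fixed at half the most. Time passes only in rows, so rows that do not move let the fingers close. It gives the time, the measured TCP pose, the force, the opening and the grip force at its end, in the units of the state.
- r.read_state(): the state, without advancing time (a new reading comes with each control period).
- grab_frame(name): name is "scene" or "top" or "wrist"; returns the picture (420x560x3 uint8, red, green, blue); there is no depth.
- calibration(name): a dict with "fx", "fy", "cx", "cy" (pixels), "D" ([k1, k2, p1, p2, k3] as OpenCV has them; the pictures are not rectified), "R" (3x3) and "t" (3): a world point X has camera coordinates R X + t. Camera axes: x right, y down, z forward; pixel columns grow to the right and rows downward; lengths in m; the calibration is good to about 2 mm. A picture is of the moment at which its call begins: read the wrist's pose just before it. calibration takes no time and is no camera call; for the wrist camera it gives the pose at the moment of the call.
- r.sign_off(): hands the job in; it is judged then, once.
The state is a dict: "time_s": time; "joints": joint angles; "qvel": joint speeds; "effort": joint torques, N m; "eef_pos": TCP position; "ee_rot": TCP orientation; "ft_force": force on the tool from outside, world axes, zero at the start; "wrist_torque": the same for the moment, N m; "gripper_width": opening from 0.0 (shut) to 1.0 (fully open); "grip_force": force on a finger pad.
Only numpy, scipy, OpenCV 4.12 (cv2) and the standard library are available. Lean on these libraries where they do the work, as an engineer would, in place of code of your own. Each camera call takes 0.05 s, during which the arm holds its last target. There are 200 camera calls.

## Working session

There is one attempt and no reset: what is moved stays moved. The work goes in short steps, Python scripts to look and compute and a shell command to move; the robot and the scene stay as the last step left them, time stands still between calls to the robot, and variables do not carry over. Pictures are saved under pics/ and viewed, at most 14 in all, crops included, and the job is handed in when it is done.

```bash
mkdir -p pics
python3 - <<'E'
from workcell import r, grab_frame, calibration
import cv2
s=r.read_state();print({k:s[k] for k in('time_s','eef_pos','ee_rot','gripper_width')})
for n in('top','scene'):
    cv2.imwrite(f'pics/{n}0.png',grab_frame(n)[:,:,::-1])
    print(n,calibration(n))
E
```

```text
{'time_s': 0.0, 'eef_pos': array([ 0.17307772, -0.59992481,  0.22146374]), 'ee_rot': array([-1.39875451e-01,  9.90168505e-01,  1.07422089e-03, -1.87812546e-04]), 'gripper_width': 0.997852078394049}
top {'fx': 488.191261655577, 'fy': 488.191261655577, 'cx': 288.7510638246136, 'cy': 213.55344223028584, 'D': array([-0.15791276,  0.        ,  0.        ,  0.        ,  0.        ]), 'R': array([[ 0.01649181, -0.99985242, -0.00481189],
       [-0.99375668, -0.01585978, -0.11043606],
       [ 0.11034345,  0.00660314, -0.99387158]]), 't': array([-0.03414682,  0.53430936,  1.13698341])}
scene {'fx': 508.6110535760445, 'fy': 508.6110535760445, 'cx': 278.3248500556021, 'cy': 202.61882828982465, 'D': array([-0.06493369,  0.        ,  0.        ,  0.        ,  0.        ]), 'R': array([[-0.7276489 ,  0.68590243,  0.00805818],
       [ 0.57608902,  0.61744442, -0.53561538],
       [-0.37235536, -0.38509772, -0.84442361]]), 't': array([ 0.41123818, -0.26514822,  1.32438992])}
```

View pics/top0.png

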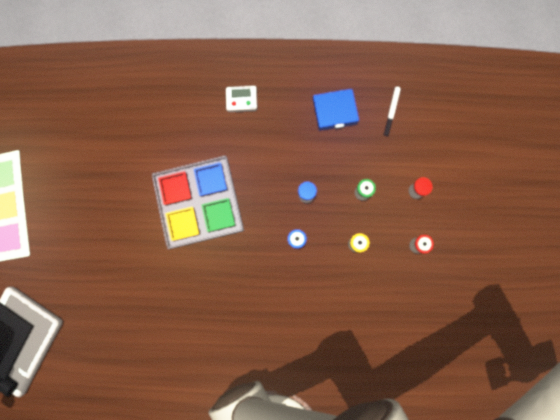

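The top view shows the stickered pots green (366,188), blue (297,239), yellow (360,242) and red (425,244). The plain ones are blue (307,190) and red (424,186). The cells are red (175,188), blue (211,180), yellow (183,224) and green (219,216).

```bash
cat > h.py <<'E'
import numpy as np, cv2
def ray(c,px,z):
    K=np.array([[c['fx'],0,c['cx']],[0,c['fy'],c['cy']],[0,0,1]])
    u=cv2.undistortPoints(np.array([[px]],float),K,c['D'])[0,0]
    R=np.array(c['R']);o=-R.T@c['t'];d=R.T@np.array([u[0],u[1],1]);return o+d*(z-o[2])/d[2]
def hue(img):
    h=cv2.cvtColor(img,cv2.COLOR_RGB2HSV);H,S,V=[h[...,i].astype(int) for i in range(3)]
    ok=(S>150)&(V>110)
    return {'red':ok&((H<4)|(H>174)),'blue':ok&(H>100)&(H<130),'yellow':ok&(H>22)&(H<35),'green':ok&(H>45)&(H<85)}
def blobs(img,amin):
    for n,m in hue(img).items():
        cs,_=cv2.findContours(m.astype('uint8'),cv2.RETR_EXTERNAL,cv2.CHAIN_APPROX_NONE)
        for c in cs:
            if cv2.contourArea(c)>amin: yield n,c
E
python3 - <<'E'
import cv2,numpy as np
from h import *
from workcell import calibration
c=calibration('top');img=cv2.imread('pics/top0.png')[:,:,::-1].copy()
for n,k in blobs(img,60):
    (x,y),rr=cv2.minEnclosingCircle(k); (rx,ry),wh,a=cv2.minAreaRect(k)
    if x<250: 
        p=ray(c,(rx,ry),.029); b=cv2.boxPoints(((rx,ry),wh,a)); q=[ray(c,v,.029)for v in b]; e=q[1]-q[0]
        print('cell',n,np.round((rx,ry),1),p.round(4),np.linalg.norm(e).round(3),np.degrees(np.arctan2(e[1],e[0])).round(1))
    else: print('pot',n,round(x,1),round(y,1),round(rr,1),ray(c,(x,y),.068).round(4))
E
```

```text
pot red 422.7 186.2 9.0 [ 0.6003 -0.3396  0.068 ]
cell red [174.5 188.1] [0.5926 0.2531 0.029 ] 0.068 -75.3
pot blue 307.1 190.5 8.2 [ 0.585  -0.0674  0.068 ]
cell blue [210.1 172.9] [0.631  0.1672 0.029 ] 0.056 -72.0
pot blue 335.5 108.0 24.6 [ 0.7859 -0.1332  0.068 ]
pot yellow 359.3 242.4 9.4 [ 0.4663 -0.1894  0.068 ]
cell yellow [182.3 223.7] [0.5062 0.2302 0.029 ] 0.068 -75.9
```

```bash
sed -i 's/(S>150)&(V>110)/(S>110)\&(V>70)/' h.py
python3 - <<'E'
import cv2,numpy as np
from h import *
from workcell import calibration
c=calibration('top');img=cv2.imread('pics/top0.png')[:,:,::-1].copy()
for n,k in blobs(img,60):
    (x,y),rr=cv2.minEnclosingCircle(k); (rx,ry),wh,a=cv2.minAreaRect(k)
    if 150<x<250 and y>140: print('cell',n,np.round(wh,0),ray(c,(rx,ry),.029).round(4))
    elif y>140: print('pot',n,round(x,1),round(y,1),round(rr,1),ray(c,(x,y),.068).round(4))
g=cv2.cvtColor(img,cv2.COLOR_RGB2HSV); w=((g[...,1]<70)&(g[...,2]>150)).astype('uint8')
for k in cv2.findContours(w,0,1)[0]:
    (x,y),rr=cv2.minEnclosingCircle(k)
    if 5<rr<9 and 270<x<450 and 150<y<260: print('stk',round(x,1),round(y,1),round(rr,1),ray(c,(x,y),.07).round(4))
E
```

```text
pot red 422.7 186.3 9.1 [ 0.5999 -0.3395  0.068 ]
cell red [28. 29.] [0.5933 0.2532 0.029 ]
pot blue 296.7 238.6 9.1 [ 0.4729 -0.045   0.068 ]
pot blue 307.0 190.5 9.2 [ 0.5851 -0.0672  0.068 ]
cell blue [27. 27.] [0.6161 0.1666 0.029 ]
pot yellow 359.3 242.4 9.4 [ 0.4663 -0.1894  0.068 ]
cell yellow [28. 28.] [0.5065 0.2312 0.029 ]
cell green [26. 26.] [0.5287 0.1425 0.029 ]
stk 424.4 243.4 6.6 [ 0.4656 -0.3413  0.07  ]
stk 359.6 242.1 6.7 [ 0.4668 -0.1896  0.07  ]
stk 296.6 238.3 7.0 [ 0.4734 -0.0446  0.07  ]
stk 366.3 187.3 6.9 [ 0.5946 -0.2054  0.07  ]
```

```bash
python3 -m creep '{"travel":[[0.036,0.032,-0.008],[0.036,0.032,-0.008],[0.036,0.032,-0.008],[0.036,0.032,-0.008],[0.036,0.032,-0.008]],"delta_rot":[[0,0,0],[0,0,0],[0,0,0],[0,0,0],[0,0,0]]}' 0
python3 -m creep '{"travel":[[0.036,0.032,-0.008],[0.036,0.032,-0.008],[0.036,0.032,-0.008],[0.003,0.003,0],[0,0,0]],"delta_rot":[[0,0,0],[0,0,0],[0,0,0],[0,0,0],[0,0,0]]}'
python3 - <<'E'
from workcell import r, grab_frame, calibration
import cv2
print(r.read_state()['eef_pos']);c=calibration('wrist');print(c)
cv2.imwrite('pics/w1.png',grab_frame('wrist')[:,:,::-1])
E
```

```text
time_s: 0.72
eef_pos: [0.354, -0.4392, 0.182]
ee_rot: [-0.14, 0.99, 0.0, -0.0]
ft_force: [0.4, 0.7, 0.1]
gripper_width: 1.0
grip_force: 0.0
time_s: 1.35
eef_pos: [0.464, -0.3413, 0.1582]
ee_rot: [-0.14, 0.99, 0.0, -0.0]
ft_force: [0.3, 0.3, -0.1]
gripper_width: 0.997
grip_force: 0.0
[ 0.46402139 -0.34129649  0.1582494 ]
{'fx': 376.60701123790216, 'fy': 376.60701123790216, 'cx': 285.90829286513656, 'cy': 212.80314549433228, 'D': array([-0.04523362,  0.        ,  0.        ,  0.        ,  0.        ]), 'R': array([[-2.77382830e-01,  9.60759021e-01, -9.32638023e-04],
       [ 9.25259871e-01,  2.67394979e-01,  2.69061511e-01],
       [ 2.58752656e-01,  7.37701106e-02, -9.63122543e-01]]), 't': array([ 0.45738657, -0.35368097,  0.23335366])}
```

View pics/w1.png

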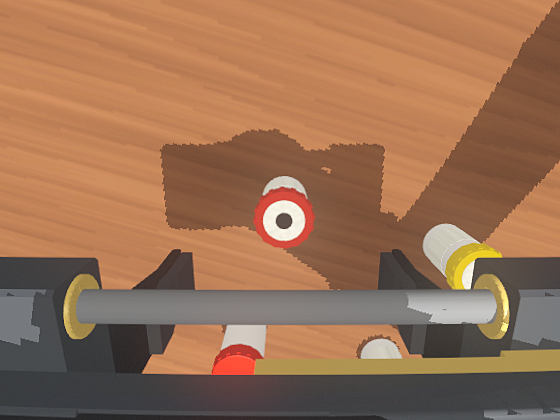

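The wrist view shows the red stickered pot with its dot at (284,220), between the fingers. Plain red is at (236,360) and yellow at (470,265).

```bash
cat > near.py <<'E'
from workcell import r, grab_frame, calibration
from h import *
import sys
c=calibration('wrist');s=r.read_state();img=grab_frame('wrist')
if len(sys.argv)>1: cv2.imwrite(sys.argv[1],img[:,:,::-1])
g=cv2.cvtColor(img,cv2.COLOR_RGB2HSV); w=((g[...,1]<60)&(g[...,2]>170)).astype('uint8')
print(s['time_s'],s['eef_pos'].round(4))
for k in cv2.findContours(w,0,1)[0]:
    (x,y),rr=cv2.minEnclosingCircle(k)
    if 15<rr<60 and cv2.contourArea(k)>.8*np.pi*rr*rr: print('stk',round(x,1),round(y,1),round(rr,1),ray(c,(x,y),.07).round(4))
E
python3 near.py
```

```text
1.4 [ 0.4637 -0.3418  0.1585]
stk 284.3 221.0 20.9 [ 0.4667 -0.3428  0.07  ]
```

```bash
python3 -m creep '{"travel":[[0.003,0,-0.03],[0,0,-0.03],[0,0,-0.03],[0,0,-0.026],[0,0,0]],"delta_rot":[[0,0,0],[0,0,0],[0,0,0],[0,0,0],[0,0,0]]}'
python3 -m creep '{"travel":[[0,0,0],[0,0,0],[0,0,0],[0,0,0],[0,0,0]],"delta_rot":[[0,0,0],[0,0,0],[0,0,0],[0,0,0],[0,0,0]]}' 255
```

```text
time_s: 2.08
eef_pos: [0.4649, -0.3418, 0.0409]
ee_rot: [-0.139, 0.99, 0.001, -0.002]
ft_force: [0.5, -0.1, 0.3]
gripper_width: 0.999
grip_force: 0.0
time_s: 2.7
eef_pos: [0.4673, -0.3415, 0.0428]
ee_rot: [-0.14, 0.99, -0.0, 0.0]
ft_force: [-0.6, -0.4, 0.0]
gripper_width: 0.516
grip_force: 0.0
```

```bash
python3 -m creep '{"travel":[[0,0,0],[0,0,0],[0,0,0]],"delta_rot":[[0,0,0],[0,0,0],[0,0,0]]}'
python3 -m creep '{"travel":[[0,0,0.02],[0,0,0.03],[0,0,0.03],[0,0,0.03],[0,0,0.01]],"delta_rot":[[0,0,0],[0,0,0],[0,0,0],[0,0,0],[0,0,0]]}'; python3 near.py pics/w2.png
```

```text
time_s: 3.08
eef_pos: [0.4673, -0.3415, 0.0427]
ee_rot: [-0.14, 0.99, -0.0, 0.0]
ft_force: [-0.5, 1.1, 0.9]
gripper_width: 0.473
grip_force: 30.0
time_s: 3.7
eef_pos: [0.468, -0.3418, 0.1642]
ee_rot: [-0.14, 0.99, -0.001, 0.001]
ft_force: [-0.3, -0.2, -0.5]
gripper_width: 0.473
grip_force: 30.0
3.7 [ 0.468  -0.3418  0.1642]
```

View pics/w2.png

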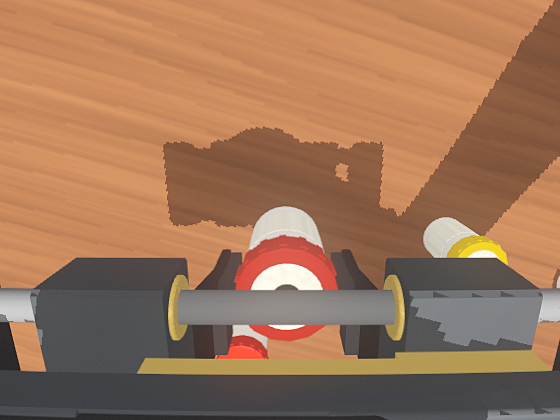

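The red pot is held upright with its cap between the pads, at about (286,285). I'll carry it over to the red cell.

```bash
Z='"delta_rot":[[0,0,0],[0,0,0],[0,0,0],[0,0,0],[0,0,0]]}' 
python3 -m creep '{"travel":[[0.005,0.02,0],[0.009,0.04,0],[0.01,0.045,0],[0.01,0.045,0],[0.01,0.045,0]],"delta_rot":[[0,0,0],[0,0,0],[0,0,0],[0,0,0],[0,0,0]]}'
python3 -m creep '{"travel":[[0.01,0.045,0],[0.01,0.045,0],[0.01,0.045,0],[0.01,0.045,0],[0.01,0.045,0]],"delta_rot":[[0,0,0],[0,0,0],[0,0,0],[0,0,0],[0,0,0]]}'
python3 -m creep '{"travel":[[0.01,0.045,0],[0.01,0.045,0],[0.007,0.035,0],[0.005,0.0195,0],[0,0,0]],"delta_rot":[[0,0,0],[0,0,0],[0,0,0],[0,0,0],[0,0,0]]}'
```

```text
time_s: 4.38
eef_pos: [0.5103, -0.144, 0.1609]
ee_rot: [-0.14, 0.99, 0.0, -0.002]
ft_force: [0.5, 0.2, 0.1]
gripper_width: 0.468
grip_force: 30.0
time_s: 5.0
eef_pos: [0.5599, 0.0807, 0.1608]
ee_rot: [-0.14, 0.99, -0.0, -0.002]
ft_force: [0.7, 0.1, 0.3]
gripper_width: 0.471
grip_force: 30.0
time_s: 5.62
eef_pos: [0.5925, 0.2241, 0.1611]
ee_rot: [-0.141, 0.99, -0.0, -0.001]
ft_force: [-0.1, 0.2, 0.2]
gripper_width: 0.47
grip_force: 30.0
```

```bash
python3 -m creep '{"travel":[[0,0.02,0],[0,0.01,-0.02],[0,0,-0.03],[0,0,-0.03],[0,0,-0.02]],"delta_rot":[[0,0,0],[0,0,0],[0,0,0],[0,0,0],[0,0,0]]}'
python3 -m creep '{"travel":[[0,0,0],[0,0,0],[0,0,0]],"delta_rot":[[0,0,0],[0,0,0],[0,0,0]]}'
```

```text
time_s: 6.25
eef_pos: [0.5924, 0.2523, 0.061]
ee_rot: [-0.139, 0.99, -0.0, -0.001]
ft_force: [0.0, 0.5, -0.5]
gripper_width: 0.472
grip_force: 30.0
time_s: 6.62
eef_pos: [0.5939, 0.2534, 0.064]
ee_rot: [-0.14, 0.99, 0.001, 0.001]
ft_force: [-1.0, -0.1, 1.0]
gripper_width: 0.472
grip_force: 30.0
```

```bash
python3 -m creep '{"travel":[[0,0,-0.006],[0,0,-0.005],[0,0,0],[0,0,0]],"delta_rot":[[0,0,0],[0,0,0],[0,0,0],[0,0,0]]}'
python3 -m creep '{"travel":[[0,0,0],[0,0,0],[0,0,0],[0,0,0]],"delta_rot":[[0,0,0],[0,0,0],[0,0,0],[0,0,0]]}' 85
python3 -m creep '{"travel":[[0,0,0.01],[0,0,0.03],[0,0,0.03],[0,0,0.03],[0,0,0.01]],"delta_rot":[[0,0,0],[0,0,0],[0,0,0],[0,0,0],[0,0,0]]}'; python3 near.py pics/w3.png
```

```text
time_s: 7.12
eef_pos: [0.5934, 0.2531, 0.0517]
ee_rot: [-0.14, 0.99, 0.0, 0.0]
ft_force: [0.8, 0.5, 1.6]
gripper_width: 0.47
grip_force: 30.0
time_s: 7.62
eef_pos: [0.5931, 0.253, 0.0514]
ee_rot: [-0.14, 0.99, -0.0, -0.0]
ft_force: [-0.4, 0.5, 0.2]
gripper_width: 0.664
grip_force: 0.0
time_s: 8.25
eef_pos: [0.5942, 0.2536, 0.1646]
ee_rot: [-0.14, 0.99, 0.001, 0.002]
ft_force: [-0.5, 0.8, 0.5]
gripper_width: 0.666
grip_force: 0.0
8.25 [0.5942 0.2536 0.1646]
stk 284.5 215.0 21.1 [0.5952 0.2522 0.07  ]
```

View pics/w3.png

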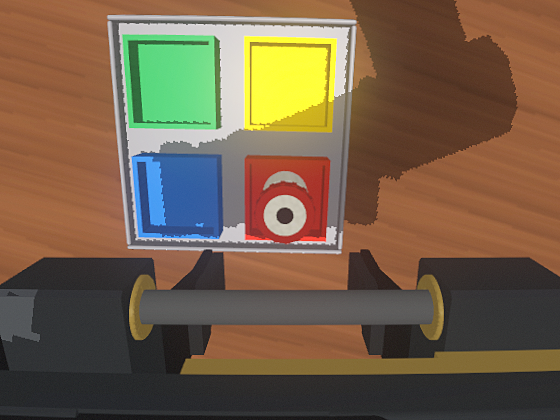

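The red pot stands upright in the red cell, cap at (286,213). The other three cells are empty. Next is green.

```bash
python3 -m creep '{"travel":[[0,-0.02,0],[0,-0.045,0],[0,-0.05,0],[0,-0.05,0],[0,-0.05,0]],"delta_rot":[[0,0,0],[0,0,0],[0,0,0],[0,0,0],[0,0,0]]}' 20
python3 -m creep '{"travel":[[0,-0.05,0],[0,-0.05,0],[0,-0.05,0],[0,-0.05,0],[0.002,-0.035,0]],"delta_rot":[[0,0,0],[0,0,0],[0,0,0],[0,0,0],[0,0,0]]}'
python3 -m creep '{"travel":[[0,-0.008,0],[0,0,0],[0,0,0]],"delta_rot":[[0,0,0],[0,0,0],[0,0,0]]}'
python3 near.py
```

```text
time_s: 8.93
eef_pos: [0.5917, 0.0352, 0.1598]
ee_rot: [-0.14, 0.99, -0.0, -0.002]
ft_force: [0.7, 0.4, 0.2]
gripper_width: 0.916
grip_force: 0.0
time_s: 9.55
eef_pos: [0.5931, -0.1998, 0.1596]
ee_rot: [-0.139, 0.99, 0.001, -0.002]
ft_force: [-0.2, -0.7, -0.3]
gripper_width: 0.923
grip_force: 0.0
time_s: 9.93
eef_pos: [0.5948, -0.2042, 0.1611]
ee_rot: [-0.14, 0.99, 0.0, -0.0]
ft_force: [-0.3, 0.1, 0.6]
gripper_width: 0.921
grip_force: 0.0
9.925 [ 0.5948 -0.2042  0.1611]
stk 282.7 215.5 21.0 [ 0.5951 -0.2071  0.07  ]
stk 362.6 32.5 25.3 [ 0.4674 -0.192   0.07  ]
```

```bash
python3 -m creep '{"travel":[[0,-0.002,-0.03],[0,0,-0.03],[0,0,-0.03],[0,0,-0.028],[0,0,0]],"delta_rot":[[0,0,0],[0,0,0],[0,0,0],[0,0,0],[0,0,0]]}'
python3 -m creep '{"travel":[[0,0,0],[0,0,0],[0,0,0],[0,0,0],[0,0,0]],"delta_rot":[[0,0,0],[0,0,0],[0,0,0],[0,0,0],[0,0,0]]}' 255
python3 -m creep '{"travel":[[0,0,0],[0,0,0],[0,0,0]],"delta_rot":[[0,0,0],[0,0,0],[0,0,0]]}'
```

```text
time_s: 10.6
eef_pos: [0.5936, -0.2057, 0.0414]
ee_rot: [-0.141, 0.99, 0.001, -0.003]
ft_force: [-0.0, -0.1, -0.5]
gripper_width: 0.922
grip_force: 0.0
time_s: 11.22
eef_pos: [0.5953, -0.2071, 0.0439]
ee_rot: [-0.14, 0.99, -0.0, 0.0]
ft_force: [0.2, 0.9, 2.4]
gripper_width: 0.467
grip_force: 30.0
time_s: 11.6
eef_pos: [0.5954, -0.207, 0.0438]
ee_rot: [-0.14, 0.99, -0.0, 0.0]
ft_force: [-0.7, 0.4, 3.0]
gripper_width: 0.471
grip_force: 30.0
```

```bash
python3 -m creep '{"travel":[[0,0,0.02],[0,0,0.03],[0,0,0.03],[0,0,0.03],[0,0,0.01]],"delta_rot":[[0,0,0],[0,0,0],[0,0,0],[0,0,0],[0,0,0]]}'
python3 -m creep '{"travel":[[-0.004,0.02,0],[-0.009,0.045,0],[-0.0095,0.05,0],[-0.0095,0.05,0],[-0.0095,0.05,0]],"delta_rot":[[0,0,0],[0,0,0],[0,0,0],[0,0,0],[0,0,0]]}'
python3 -m creep '{"travel":[[-0.0095,0.05,0],[-0.0095,0.05,0],[-0.0055,0.035,0],[0,0,0],[0,0,0]],"delta_rot":[[0,0,0],[0,0,0],[0,0,0],[0,0,0],[0,0,0]]}'; python3 near.py
```

```text
time_s: 12.22
eef_pos: [0.5959, -0.2072, 0.1651]
ee_rot: [-0.14, 0.99, -0.0, 0.001]
ft_force: [0.2, -0.3, -0.0]
gripper_width: 0.471
grip_force: 30.0
time_s: 12.85
eef_pos: [0.5517, 0.0101, 0.1617]
ee_rot: [-0.14, 0.99, 0.0, -0.002]
ft_force: [0.2, 0.1, -0.6]
gripper_width: 0.47
grip_force: 30.0
time_s: 13.48
eef_pos: [0.5281, 0.1428, 0.1623]
ee_rot: [-0.14, 0.99, -0.0, -0.001]
ft_force: [0.2, -0.3, -0.4]
gripper_width: 0.472
grip_force: 30.0
13.475 [0.5281 0.1428 0.1623]
stk 30.0 60.5 24.6 [ 0.4736 -0.0466  0.07  ]
```

Directly over the green cell; lower from 0.162 to 0.053 and release.

```bash
python3 -m creep '{"travel":[[0,0,-0.02],[0,0,-0.03],[0,0,-0.03],[0,0,-0.02],[0,0,-0.004]],"delta_rot":[[0,0,0],[0,0,0],[0,0,0],[0,0,0],[0,0,0]]}'
python3 -m creep '{"travel":[[0,0,-0.003],[0,0,-0.003],[0,0,0],[0,0,0]],"delta_rot":[[0,0,0],[0,0,0],[0,0,0],[0,0,0]]}'
```

```text
time_s: 14.15
eef_pos: [0.5283, 0.1413, 0.058]
ee_rot: [-0.139, 0.99, -0.001, -0.002]
ft_force: [-0.0, 0.1, -0.3]
gripper_width: 0.469
grip_force: 30.0
time_s: 14.65
eef_pos: [0.5295, 0.1432, 0.054]
ee_rot: [-0.14, 0.99, 0.0, 0.0]
ft_force: [-0.6, 0.3, -0.2]
gripper_width: 0.469
grip_force: 30.0
```

```bash
python3 -m creep '{"travel":[[0,0,-0.001],[0,0,0],[0,0,0],[0,0,0]],"delta_rot":[[0,0,0],[0,0,0],[0,0,0],[0,0,0]]}' 85
python3 -m creep '{"travel":[[0,0,0.01],[0,0,0.03],[0,0,0.03],[0,0,0.03],[0,0,0.01]],"delta_rot":[[0,0,0],[0,0,0],[0,0,0],[0,0,0],[0,0,0]]}'; python3 near.py
python3 -m creep '{"travel":[[-0.004,-0.02,0],[-0.008,-0.045,0],[-0.009,-0.05,0],[-0.009,-0.05,0],[-0.009,-0.05,0]],"delta_rot":[[0,0,0],[0,0,0],[0,0,0],[0,0,0],[0,0,0]]}' 20
python3 -m creep '{"travel":[[-0.009,-0.05,0],[-0.009,-0.045,0],[-0.005,-0.024,0],[0,0,0],[0,0,0]],"delta_rot":[[0,0,0],[0,0,0],[0,0,0],[0,0,0],[0,0,0]]}'; python3 near.py
```

```text
time_s: 15.15
eef_pos: [0.5293, 0.143, 0.0526]
ee_rot: [-0.14, 0.99, 0.0, 0.0]
ft_force: [-0.9, 0.2, 0.2]
gripper_width: 0.658
grip_force: 0.0
time_s: 15.78
eef_pos: [0.5302, 0.1435, 0.1651]
ee_rot: [-0.14, 0.99, 0.001, 0.002]
ft_force: [-0.1, -0.2, -1.1]
gripper_width: 0.667
grip_force: 0.0
15.775 [0.5302 0.1435 0.1651]
stk 286.7 216.4 21.4 [0.532  0.1439 0.07  ]
stk 30.0 56.7 24.4 [ 0.474  -0.0471  0.07  ]
time_s: 16.45
eef_pos: [0.4882, -0.0743, 0.1611]
ee_rot: [-0.14, 0.99, 0.0, -0.002]
ft_force: [0.6, -0.2, 0.9]
gripper_width: 0.921
grip_force: 0.0
time_s: 17.08
eef_pos: [0.4663, -0.191, 0.1617]
ee_rot: [-0.14, 0.99, 0.0, -0.001]
ft_force: [-0.1, 0.8, -0.0]
gripper_width: 0.921
grip_force: 0.0
17.075 [ 0.4663 -0.191   0.1617]
stk 285.4 217.5 20.7 [ 0.4675 -0.1917  0.07  ]
```

```bash
python3 -m creep '{"travel":[[0,0,-0.03],[0,0,-0.03],[0,0,-0.03],[0,0,-0.029],[0,0,0]],"delta_rot":[[0,0,0],[0,0,0],[0,0,0],[0,0,0],[0,0,0]]}'
python3 -m creep '{"travel":[[0,0,0],[0,0,0],[0,0,0],[0,0,0],[0,0,0]],"delta_rot":[[0,0,0],[0,0,0],[0,0,0],[0,0,0],[0,0,0]]}' 255
python3 -m creep '{"travel":[[0,0,0],[0,0,0],[0,0,0]],"delta_rot":[[0,0,0],[0,0,0],[0,0,0]]}'
```

```text
time_s: 17.75
eef_pos: [0.4656, -0.19, 0.0417]
ee_rot: [-0.141, 0.99, 0.001, -0.003]
ft_force: [0.2, 0.2, 0.3]
gripper_width: 0.919
grip_force: 0.0
time_s: 18.38
eef_pos: [0.4674, -0.1911, 0.0439]
ee_rot: [-0.14, 0.99, -0.0, 0.0]
ft_force: [-0.9, 0.6, 2.1]
gripper_width: 0.47
grip_force: 30.0
time_s: 18.75
eef_pos: [0.4674, -0.1911, 0.0438]
ee_rot: [-0.14, 0.99, -0.0, 0.0]
ft_force: [-0.0, -0.8, 5.0]
gripper_width: 0.472
grip_force: 30.0
```

```bash
python3 -m creep '{"travel":[[0,0,0.02],[0,0,0.03],[0,0,0.03],[0,0,0.03],[0,0,0.01]],"delta_rot":[[0,0,0],[0,0,0],[0,0,0],[0,0,0],[0,0,0]]}'
python3 -m creep '{"travel":[[0.002,0.02,0],[0.004,0.045,0],[0.0045,0.05,0],[0.0045,0.05,0],[0.0045,0.05,0]],"delta_rot":[[0,0,0],[0,0,0],[0,0,0],[0,0,0],[0,0,0]]}'
python3 -m creep '{"travel":[[0.0045,0.05,0],[0.0045,0.05,0],[0.0045,0.05,0],[0.0045,0.04,0],[0.002,0.017,0]],"delta_rot":[[0,0,0],[0,0,0],[0,0,0],[0,0,0],[0,0,0]]}'
python3 -m creep '{"travel":[[0,0,0],[0,0,0]],"delta_rot":[[0,0,0],[0,0,0]]}'; python3 near.py pics/w4.png
```

```text
time_s: 19.38
eef_pos: [0.4679, -0.191, 0.1647]
ee_rot: [-0.14, 0.99, -0.0, 0.001]
ft_force: [0.6, 0.8, -1.5]
gripper_width: 0.473
grip_force: 30.0
time_s: 20.0
eef_pos: [0.4859, 0.0255, 0.1622]
ee_rot: [-0.14, 0.99, -0.0, -0.001]
ft_force: [2.0, 0.7, -0.2]
gripper_width: 0.474
grip_force: 30.0
time_s: 20.62
eef_pos: [0.5061, 0.2327, 0.1618]
ee_rot: [-0.141, 0.99, -0.0, -0.001]
ft_force: [-0.6, -0.2, -0.3]
gripper_width: 0.472
grip_force: 30.0
time_s: 20.88
eef_pos: [0.5062, 0.2297, 0.163]
ee_rot: [-0.139, 0.99, -0.0, -0.001]
ft_force: [0.3, 0.1, -1.0]
gripper_width: 0.472
grip_force: 30.0
20.875 [0.5062 0.2297 0.163 ]
stk 155.8 216.8 21.9 [0.5327 0.1405 0.07  ]
```

View pics/w4.png

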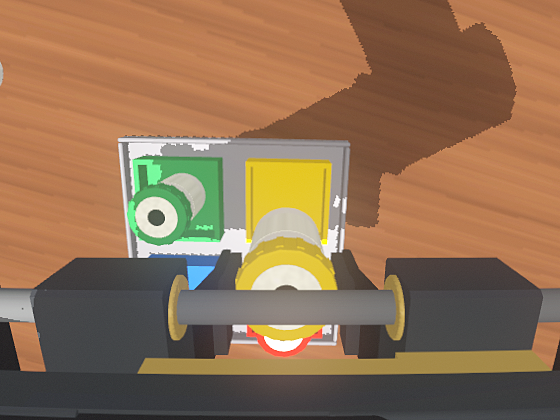

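The held yellow pot at (286,290) is in line with the yellow cell at (287,200). Green stands upright in its cell at (157,217). Lowering.

```bash
python3 -m creep '{"travel":[[0,0.001,-0.02],[0,0,-0.03],[0,0,-0.03],[0,0,-0.02],[0,0,-0.004]],"delta_rot":[[0,0,0],[0,0,0],[0,0,0],[0,0,0],[0,0,0]]}'
python3 -m creep '{"travel":[[0,0,-0.003],[0,0,-0.003],[0,0,0],[0,0,0]],"delta_rot":[[0,0,0],[0,0,0],[0,0,0],[0,0,0]]}'
```

```text
time_s: 21.55
eef_pos: [0.506, 0.2303, 0.0585]
ee_rot: [-0.139, 0.99, -0.001, -0.001]
ft_force: [-0.1, 0.3, -1.7]
gripper_width: 0.474
grip_force: 30.0
time_s: 22.05
eef_pos: [0.5069, 0.2322, 0.054]
ee_rot: [-0.14, 0.99, 0.0, 0.0]
ft_force: [0.6, 0.9, -0.1]
gripper_width: 0.469
grip_force: 30.0
```

```bash
python3 -m creep '{"travel":[[0,0,-0.001],[0,0,0],[0,0,0],[0,0,0]],"delta_rot":[[0,0,0],[0,0,0],[0,0,0],[0,0,0]]}' 85
python3 -m creep '{"travel":[[0,0,0.01],[0,0,0.03],[0,0,0.03],[0,0,0.03],[0,0,0.01]],"delta_rot":[[0,0,0],[0,0,0],[0,0,0],[0,0,0],[0,0,0]]}'; python3 near.py
python3 -m creep '{"travel":[[-0.002,-0.02,0],[-0.005,-0.045,0],[-0.0065,-0.05,0],[-0.0065,-0.05,0],[-0.0065,-0.05,0]],"delta_rot":[[0,0,0],[0,0,0],[0,0,0],[0,0,0],[0,0,0]]}' 20
python3 -m creep '{"travel":[[-0.005,-0.04,0],[-0.002,-0.0225,0],[0,0,0],[0,0,0]],"delta_rot":[[0,0,0],[0,0,0],[0,0,0],[0,0,0]]}'; python3 near.py
```

```text
time_s: 22.55
eef_pos: [0.5068, 0.2321, 0.0526]
ee_rot: [-0.14, 0.99, 0.0, 0.0]
ft_force: [0.1, 0.9, -0.2]
gripper_width: 0.662
grip_force: 0.0
time_s: 23.18
eef_pos: [0.5076, 0.2326, 0.1652]
ee_rot: [-0.14, 0.99, 0.001, 0.002]
ft_force: [0.5, -0.7, -0.3]
gripper_width: 0.668
grip_force: 0.0
23.175 [0.5076 0.2326 0.1652]
stk 285.5 216.0 21.1 [0.5093 0.2322 0.07  ]
stk 152.8 212.0 21.8 [0.5326 0.1405 0.07  ]
time_s: 23.85
eef_pos: [0.4783, 0.0145, 0.1612]
ee_rot: [-0.14, 0.99, -0.0, -0.002]
ft_force: [0.5, -0.3, -0.1]
gripper_width: 0.918
grip_force: 0.0
time_s: 24.35
eef_pos: [0.4726, -0.0456, 0.1618]
ee_rot: [-0.14, 0.99, 0.0, -0.001]
ft_force: [0.1, 0.9, -0.8]
gripper_width: 0.922
grip_force: 0.0
24.35 [ 0.4726 -0.0456  0.1618]
stk 284.6 217.5 20.9 [ 0.474  -0.0469  0.07  ]
```

```bash
python3 -m creep '{"travel":[[0,0,-0.03],[0,0,-0.03],[0,0,-0.03],[0,0,-0.029],[0,0,0]],"delta_rot":[[0,0,0],[0,0,0],[0,0,0],[0,0,0],[0,0,0]]}'
python3 -m creep '{"travel":[[0,0,0],[0,0,0],[0,0,0],[0,0,0],[0,0,0]],"delta_rot":[[0,0,0],[0,0,0],[0,0,0],[0,0,0],[0,0,0]]}' 255
python3 -m creep '{"travel":[[0,0,0],[0,0,0],[0,0,0]],"delta_rot":[[0,0,0],[0,0,0],[0,0,0]]}'
```

```text
time_s: 25.02
eef_pos: [0.4716, -0.0451, 0.0417]
ee_rot: [-0.141, 0.99, -0.0, -0.003]
ft_force: [0.7, -0.3, 0.3]
gripper_width: 0.923
grip_force: 0.0
time_s: 25.65
eef_pos: [0.4734, -0.0455, 0.0439]
ee_rot: [-0.14, 0.99, 0.0, 0.0]
ft_force: [-0.6, 0.3, 1.4]
gripper_width: 0.471
grip_force: 30.0
time_s: 26.02
eef_pos: [0.4735, -0.0455, 0.0438]
ee_rot: [-0.14, 0.99, -0.0, 0.0]
ft_force: [-0.7, 0.6, 4.7]
gripper_width: 0.467
grip_force: 30.0
```

```bash
python3 -m creep '{"travel":[[0,0,0.02],[0,0,0.03],[0,0,0.03],[0,0,0.03],[0,0,0.01]],"delta_rot":[[0,0,0],[0,0,0],[0,0,0],[0,0,0],[0,0,0]]}'
python3 -m creep '{"travel":[[0.0134,0.02,0],[0.0268,0.04,0],[0.03,0.045,0],[0.03,0.045,0],[0.0235,0.035,0]],"delta_rot":[[0,0,0],[0,0,0],[0,0,0],[0,0,0],[0,0,0]]}'
python3 -m creep '{"travel":[[0.0183,0.027,0],[0,0,0],[0,0,0],[0,0,0]],"delta_rot":[[0,0,0],[0,0,0],[0,0,0],[0,0,0]]}'; python3 near.py pics/w5.png
```

```text
time_s: 26.65
eef_pos: [0.4737, -0.0453, 0.1646]
ee_rot: [-0.14, 0.99, 0.0, 0.001]
ft_force: [0.1, 0.0, -1.3]
gripper_width: 0.47
grip_force: 30.0
time_s: 27.28
eef_pos: [0.5974, 0.1423, 0.161]
ee_rot: [-0.14, 0.99, -0.0, -0.002]
ft_force: [0.1, -0.2, 0.0]
gripper_width: 0.474
grip_force: 30.0
time_s: 27.78
eef_pos: [0.6146, 0.166, 0.1629]
ee_rot: [-0.14, 0.99, -0.0, -0.001]
ft_force: [0.4, -0.7, -0.7]
gripper_width: 0.469
grip_force: 30.0
27.775 [0.6146 0.166  0.1629]
stk 415.3 222.4 21.4 [0.5942 0.2551 0.07  ]
stk 435.0 89.2 24.2 [0.5057 0.2349 0.07  ]
stk 289.5 83.0 24.6 [0.5287 0.1429 0.07  ]
```

View pics/w5.png

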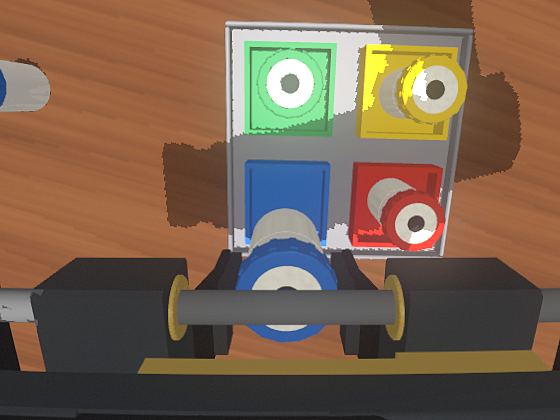

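The red, green and yellow pots stand upright in their cells. The held blue pot at (287,285) lines up with the blue cell at (287,200). Lowering.

```bash
python3 -m creep '{"travel":[[0.001,0,-0.02],[0,0,-0.03],[0,0,-0.03],[0,0,-0.02],[0,0,-0.004]],"delta_rot":[[0,0,0],[0,0,0],[0,0,0],[0,0,0],[0,0,0]]}'
python3 -m creep '{"travel":[[0,0,-0.003],[0,0,-0.003],[0,0,0],[0,0,0]],"delta_rot":[[0,0,0],[0,0,0],[0,0,0],[0,0,0]]}'
```

```text
time_s: 28.45
eef_pos: [0.6152, 0.1655, 0.0584]
ee_rot: [-0.14, 0.99, -0.0, -0.001]
ft_force: [0.4, -0.9, -0.6]
gripper_width: 0.472
grip_force: 30.0
time_s: 28.95
eef_pos: [0.6165, 0.1666, 0.054]
ee_rot: [-0.14, 0.99, 0.0, 0.0]
ft_force: [-0.9, 0.3, -1.1]
gripper_width: 0.47
grip_force: 30.0
```

```bash
python3 -m creep '{"travel":[[0,0,-0.001],[0,0,0],[0,0,0],[0,0,0]],"delta_rot":[[0,0,0],[0,0,0],[0,0,0],[0,0,0]]}' 85
python3 -m creep '{"travel":[[0,0,0.01],[0,0,0.03],[0,0,0.03],[0,0,0.03],[0,0,0.01]],"delta_rot":[[0,0,0],[0,0,0],[0,0,0],[0,0,0],[0,0,0]]}'
python3 -m creep '{"travel":[[-0.02,-0.03,0.03],[-0.02,-0.04,0.03],[-0.02,-0.04,0],[-0.02,-0.04,0],[-0.01,-0.03,0]],"delta_rot":[[0,0,0],[0,0,0],[0,0,0],[0,0,0],[0,0,0]]}'
python3 -m creep '{"travel":[[0,0,0],[0,0,0],[0,0,0]],"delta_rot":[[0,0,0],[0,0,0],[0,0,0]]}'
python3 -c "
from workcell import *
import cv2
for n in('top','scene'): cv2.imwrite('pics/'+n+'9.png',grab_frame(n)[:,:,::-1])"
```

```text
time_s: 29.45
eef_pos: [0.6163, 0.1665, 0.0526]
ee_rot: [-0.14, 0.99, 0.0, 0.0]
ft_force: [0.5, 0.9, -0.3]
gripper_width: 0.659
grip_force: 0.0
time_s: 30.08
eef_pos: [0.6173, 0.167, 0.1655]
ee_rot: [-0.14, 0.99, 0.001, 0.002]
ft_force: [0.5, 0.1, -0.1]
gripper_width: 0.667
grip_force: 0.0
time_s: 30.7
eef_pos: [0.5246, -0.0149, 0.2222]
ee_rot: [-0.14, 0.99, 0.0, -0.001]
ft_force: [0.5, 0.7, 0.6]
gripper_width: 0.667
grip_force: 0.0
time_s: 31.08
eef_pos: [0.5266, -0.0127, 0.2222]
ee_rot: [-0.14, 0.99, 0.0, -0.0]
ft_force: [-0.6, 0.5, -0.1]
gripper_width: 0.669
grip_force: 0.0
```

View pics/top9.png

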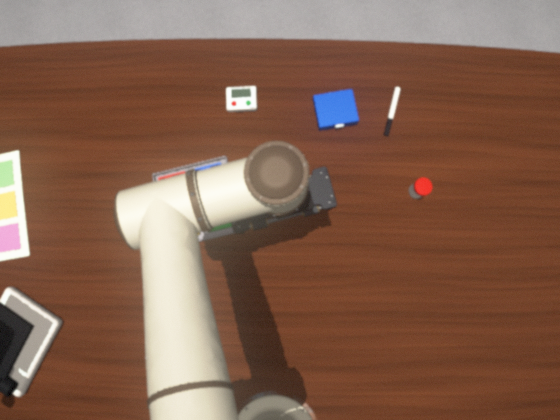

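View pics/scene9.png

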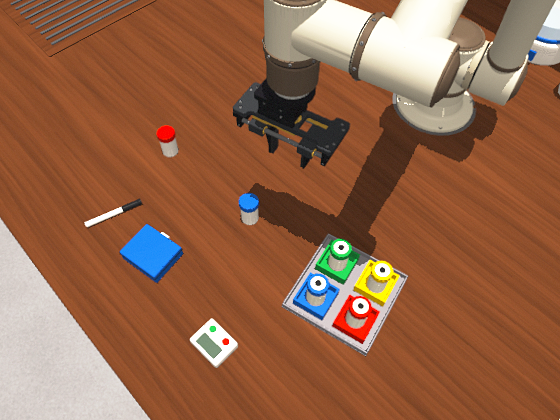

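In the scene view all four stickered pots stand upright in the cells of their colour: green (340,250), yellow (380,272), blue (318,285) and red (360,308). The plain red (167,135) and plain blue (249,207) pots are still standing on the bench.

```bash
python3 -c "
from workcell import r
print(r.sign_off())"
```

```text
the job is handed in; nothing more can be done
None
```

I packed all four stickered pots upright in the caddy cells matching their caps, left the two plain-capped pots untouched, and handed the job in after about 31 s of the 112 s allowed.

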